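# Seat the vial-carrier frame on the autosampler's twin pins and clamp it

### The arm

A 7-joint arm with a two-finger parallel gripper is mounted at the origin on the work surface. World frame = base frame: x ahead of the robot, y to its left, z up, the work surface at z = 0. Lengths are in mm, angles in rad, forces in N, time in s.
With the tool pointing down it reaches from about 400 to 875 mm from the base axis. Payload 19.3 kg.
Tool frame: the origin (TCP) lies midway between the tips of the shut fingers; the grasp point (between the pads) lies 19 mm behind it; z points along the fingers, y is the line along which they close (so a half turn about z gives the same grasp; the last joint's range is limited). The gripper opens to 85 mm and grips with 20 to 120 N. Pads are 22 mm wide; open, the fingers measure 114 mm over their backs; the gripper's body (76 mm by 85 mm) begins 54 mm behind the grasp point. The pads swing forward as they close: fully open they stand 13 mm farther back than shut.
Start: joints at [-1.177, 0.521, -0.036, 1.599, 0.021, 1.021, -0.113], TCP at [279.61, 558.957, 231.291] pointing down, gripper open.
Joint ranges: [-2.91, 2.91], [-0.3, 2.13], [-1.5, 1.42], [0.17, 2.43], [-1.26, 4.41], [0.16, 1.93], [-2.52, 2.52]. Speed limits (rad/s): [1.89, 1.89, 2.39, 2.39, 3.01, 3.01, 3.01].

### API

Orientations are given as a unit quaternion [x, y, z, w].
In Python, from rig import sense, optics, ticket gives the robot as it stands.
- The arm moves only by the tool step_arm, never from a script. Its argument "deltas" is a list of rows, each a list of 2 entries, a list of its own where there are three numbers: the shift along the tool's x, y, z in cm, then the turn, a rotation vector about the tool's x, y, z in degrees. In form: [[[x, y, z], [rx, ry, rz]], ...]. A call has 1 to 5 rows; each row shifts and turns the commanded pose from where the row before left it, along the tool's axes as they then stand; what a row does not reach is not made up. A row lasts 1/12 s, in which the tool goes at most 41.7 mm and 7.16 degrees, less where a joint would pass 70% of its speed; a pose out of reach is approached as far as the arm can. A call with a gripper value outside its range is refused whole. "jaw" is the closure, from -1 (fully open) to 1 (shut), set as the call begins (left out, the last holds). The fingers move at their own pace and stop on an object; "squeeze" is the grip in N (left out, the last holds). Time passes only in rows, so rows that do not move let the fingers close. It gives the time, the measured TCP pose, the force, the opening and the grip force at its end, in the units of the state.
- sense(): the state, without advancing time (a new reading comes with each control period).
- optics.snapshot(name): name is "scene" or "side" or "wrist"; returns (picture, depth): 400x640x3 uint8, red, green, blue; 400x640 float32, mm along the optical axis (not along the pixel's ray), 0 where there is no reading.
- optics.camera_model(name): a dict with "vertical_fov" (degrees; the focal length in pixels is half the picture's height over the tangent of half this angle, whatever the lens; pixels are square), "cx", "cy" (the principal point, pixels), "rvec" (rotation vector, rad) and "tvec" (3), from world to camera coordinates, as OpenCV has them. Camera axes: x right, y down, z forward; pixel columns grow to the right and rows downward; lengths in mm; the calibration is good to about 2 mm. A picture is of the moment at which its call begins: read the wrist's pose just before it. camera_model takes no time and is no camera call; for the wrist camera it gives the pose at the moment of the call.
- ticket.job_done(): hands the job in; it is judged then, once.
The state is a dict: "time_s": time; "q": joint angles; "joint_velocities": joint speeds; "joint_torque": joint torques, N m; "tcp_pos": TCP position; "ee_rot": TCP orientation; "ft_force": force on the tool from outside, world axes, zero at the start; "torque": the same for the moment, N m; "grip_width": finger opening in mm; "finger_force": force on a finger pad.
Only numpy, scipy, OpenCV 4.12 (cv2) and the standard library are available. Lean on these libraries where they do the work, as an engineer would, in place of code of your own. Each camera call takes 0.05 s, during which the arm holds its last target. There are 200 camera calls.

### The job

Pick up the aluminium carrier frame by its black grip, hang it level over both upright pins of the autosampler deck with one hole on each pin, and let it down until it lies flush on the deck's rails. The pin bar can be anywhere across its channel, so feel for the pins gently: never drop, ram or press hard with the frame. Then swing the deck's clamp arm round until it points straight in over the frame's edge, and leave the other things on the bench where they are.

Things in the scene. Friction and masses are not known exactly. Their poses are not given: they have to be found in the camera images.
- frame: the carrier frame, loose, 0.25 to 0.5 kg, flat on the bench: aluminium, 110 (x) by 200 (y) by 10 mm thick, two windows either side of a 20 mm wide middle bar along x. Each solid end strip (40 mm wide) has a through slot 12 (x) by 15 mm (y), centred at x = 0, y = +80 and -80 mm. Symmetric: may be turned half round. Origin: centre of underside, z up.
- frame_grip (a point): centre of the top of the frame's black upright grip, 56 mm above the frame's underside: a block 36 mm (frame x) by 14 mm (frame y), standing 46 mm tall on the middle bar
- deck: the autosampler deck, fixed to the bench: slab 240 mm (x) by 280 mm (y) with two raised grey rails along y, flat tops 32 mm above its underside. Seated, the frame lies on both rails, its underside 32 mm up, its origin at deck y = 0 and at the pins' x, its y axis along the deck's (either way round). Over 80 N on the deck is ramming (a touch faster than about 40 mm/s). Origin: centre of underside, z up.
- channel_mid (a point): middle of the 64 mm wide channel between the rails, at rail-top height; deck axes. In it a dark bar carries two steel pins, 10 mm across, at y = +80 and -80 mm, tops 20 mm above the rails, edges chamfered 0.7 mm. Both share one x, fixed anywhere from -17 to +17 mm, not reported: feel or look. Sprung: pressed, they sink together up to 6 mm (3 to 10 N) and pop up into the holes.
- clamp (a joint): clamp arm angle (rad), clockwise from above. At 0 the arm points along the deck's +y (parked clear of the frame's place), at 1.57 along deck +x, in over the edge of the seated frame; stops at -0.4 and 1.6. Stays where left; about 1.2 N at the post turns it. Arm 18 mm wide, 65 mm from pivot to tip, passing 2.5 mm over a seated frame; a frame not home is in its way.
- clamp_pivot (a point): the clamp's vertical pivot on the deck, at deck x = -95, y = +60 mm, 44.5 mm above the deck's underside (the arm's lower face); deck axes
- clamp_post (a point): centre of the top of the clamp's round black handle post: 12 mm across, 30 mm tall, standing on the arm 50 mm from the pivot; its top is 80.5 mm above the deck's underside
- cover_plate: bystander: plain aluminium cover plate 90 x 120 x 8 mm without holes or windows, with a round 16 mm black knob 14 mm high in its middle; origin under its centre
- beaker: bystander: open glass beaker, 68 mm across, 85 mm tall; origin under its centre
- reagent: bystander: amber reagent bottle, 70 mm across, 150 mm tall; origin under its centre
- driver: bystander: screwdriver 170 mm long lying on the bench along its x axis; origin under its middle
- vial_rack: bystander: white block 60 x 100 mm (x, y) holding twelve small capped vials, 42 mm tall in all; origin under its centre
- jar: bystander: small glass jar, 44 mm across, 50 mm tall; origin under its centre

How it is judged:
By the outcome, as a careful person would: the job done as asked, in the order asked, and still so for the second after the job is handed in, with the robot touching nothing.
It also fails if it takes over 64 s, if anything falls off the work surface, if the arm or the gripper's body presses on something with over 40 N, if the wrist force passes 120 N, or if a joint passes its speed limit or range.

## Working session

There is one attempt and no reset: what is moved stays moved. The work goes in short steps, Python scripts to look and compute and a tool call to move; the robot and the scene stay as the last step left them, time stands still between calls to the robot, and variables do not carry over. Pictures are saved under pics/ and viewed, at most 10 in all, crops included, and the job is handed in when it is done.

Besides the shell and the picture viewer there is one more tool, called after "Request:" as a command line: name --argument value ..., lists and objects as JSON in quotes. step_arm: Moves the arm, as the interface text tells. Its arguments: {"type":"object","properties":{"deltas":{"type":"array"},"jaw":{"type":"number"},"squeeze":{"type":"number"}},"required":["deltas"]}

```bash
mkdir -p pics; cat > h.py <<'E'
import numpy as np, cv2
from rig import sense, optics, ticket
from scipy.spatial.transform import Rotation as R
def cam(n):
    m=optics.camera_model(n); f=200/np.tan(np.radians(m["vertical_fov"])/2)
    return f,m["cx"],m["cy"],R.from_rotvec(np.ravel(m["rvec"])).as_matrix(),np.ravel(m["tvec"]),m
def cloud(n,d,c=None):
    f,cx,cy,Rm,t,_=c or cam(n); v,u=np.mgrid[0:400,0:640]
    P=np.stack([(u-cx)/f*d,(v-cy)/f*d,d],-1)
    return (P-t)@Rm
def ray(n,u,v,z,c=None):
    f,cx,cy,Rm,t,_=c or cam(n); o=-Rm.T@t; r=Rm.T@np.array([(u-cx)/f,(v-cy)/f,1]); return o+r*(z-o[2])/r[2]
E
python3 - <<'E'
from h import *
for n in("scene","side","wrist"):
    c=cam(n); p,d=optics.snapshot(n); cv2.imwrite(f"pics/{n}0.png",p[...,::-1]); np.savez(f"{n}0.npz",p=p,d=d,P=cloud(n,d,c)); print(n,c[5],(d>0).mean())
s=sense();print(s["tcp_pos"],s["ee_rot"],s["grip_width"],s["time_s"])
E
```

```text
scene {'vertical_fov': 55.185448445759754, 'cx': 322.2179851960917, 'cy': 195.35089832532393, 'rvec': array([ 2.27855491,  1.32003763, -0.401564  ]), 'tvec': array([-289.64441503, -358.13181128, 1090.16651647])} 0.99592578125
side {'vertical_fov': 48.202285083114056, 'cx': 329.74516116982284, 'cy': 197.1339710367507, 'rvec': array([ 2.15547257, -0.24526784,  0.11585836]), 'tvec': array([-533.73809499,  148.96416505, 1063.83070394])} 0.99595703125
wrist {'vertical_fov': 60.65777208645816, 'cx': 323.9975585020104, 'cy': 197.84066059920426, 'rvec': array([-2.43387182, -1.50443022, -0.23922972]), 'tvec': array([-624.32655949,  -41.04991546,  381.77599295])} 0.995953125
[279.54444036 558.74748169 230.88657069] [ 2.29862469e-01  9.73223037e-01 -4.02540228e-04 -6.42960759e-05] 85.29414122006754 0.15
```

View pics/scene0.png

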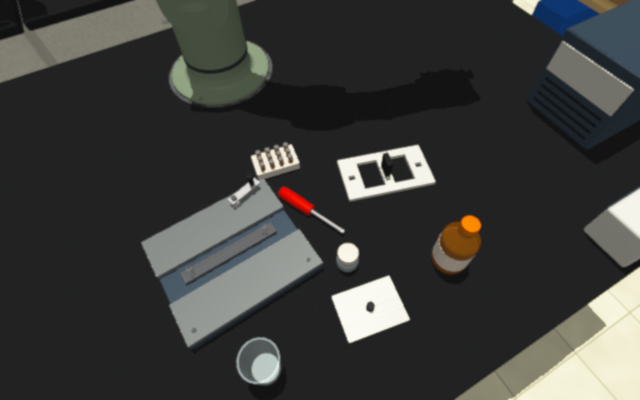

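View pics/side0.png

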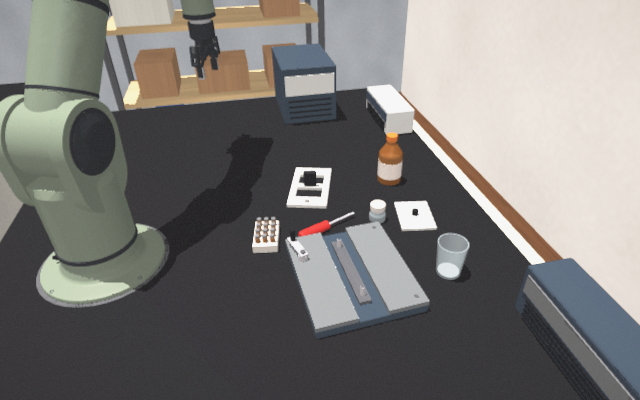

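The scene picture shows the frame at about (386,172), its grip at (388,160), and the deck around (232,262). The pin bar runs (185,275)–(272,232), and the clamp runs (235,200)–(255,183). The side view agrees.

```bash
python3 - <<'E'
from h import *
for n,fu in(("scene",(340,140,440,205)),("side",(280,160,340,212))):
    z=np.load(n+"0.npz");p,P,d=z["p"].astype(int),z["P"],z["d"]; c=cam(n)
    u,v=np.meshgrid(range(640),range(400))
    box=(u>fu[0])&(u<fu[2])&(v>fu[1])&(v<fu[3])
    m=box&(p.min(-1)>150)&(abs(P[...,2]-10)<8)
    cs,_=cv2.findContours(m.astype(np.uint8),0,1); k=max(cs,key=cv2.contourArea)
    xy=np.array([ray(n,a,b,10,c)[:2] for a,b in k[:,0]],np.float32)
    print(n,"frame z",np.median(P[m][:,2]),cv2.minAreaRect(xy))
    g=box&(P[...,2]>50)&(p.max(-1)<90); print(" grip",g.sum(),P[g].mean(0) if g.any() else 0, cv2.minAreaRect(P[g][:,:2].astype(np.float32)) if g.any() else 0, P[g][:,2].max() if g.any() else 0)
    dk=(u>130)&(u<330)&(v>175)&(v<350) if n=="scene" else (u>280)&(u<432)&(v>215)&(v<330)
    m=dk&(abs(P[...,2]-32)<5)&(p.max(-1)-p.min(-1)<50)&(p.min(-1)>60)
    m=cv2.morphologyEx(m.astype(np.uint8),cv2.MORPH_OPEN,np.ones((3,3)))
    cs,_=cv2.findContours(m,0,1)
    big=[k for k in cs if cv2.contourArea(k)>800]
    print(" rails z",np.median(P[m>0][:,2]))
    allp=[]
    for k in big:
        xy=np.array([ray(n,a,b,32,c)[:2] for a,b in k[:,0]],np.float32); allp.append(xy); print("  rail",cv2.minAreaRect(xy))
    print(" all",cv2.minAreaRect(np.vstack(allp)))
    m=dk&(P[...,2]>56)&(P[...,2]<90)&(p.max(-1)<90); print(" post",m.sum(),P[m].mean(0),P[m][:,2].max())
E
python3 - <<'E'
import cv2
a=cv2.imread("pics/scene0.png")[165:345,130:340]; b=cv2.imread("pics/side0.png")[215:330,280:435]
cv2.imwrite("pics/c1.png",cv2.hconcat([cv2.resize(a,(400,343),interpolation=2),cv2.resize(b,(400,343),interpolation=2)]))
E
```

```text
scene frame z 8.547092390420506 ((534.141845703125, 196.2044677734375), (201.0553741455078, 110.67504119873047), 73.40480041503906)
 grip 91 [579.32600136 154.36305455 127.81479878] ((726.055419921875, 20.080841064453125), (23.209474563598633, 547.877197265625), 47.0218505859375) 725.3821939456423
 rails z 30.679231782821475
  rail ((631.5267944335938, -184.84791564941406), (89.08258819580078, 279.0527648925781), 3.9358408451080322)
  rail ((480.80010986328125, -195.22802734375), (90.01783752441406, 278.9947204589844), 3.947903871536255)
 all ((555.9215698242188, -190.0621337890625), (240.61563110351562, 279.05938720703125), 3.947904348373413)
 post 94 [ 608.91652626 -160.79706396   69.30159421] 81.22251494079887
side frame z 8.055227770426834 ((529.0237426757812, 188.77471923828125), (209.7904815673828, 110.41657257080078), 73.4371337890625)
 grip 44 [503.48716174  19.14602248 158.44285307] ((435.1195068359375, -346.58587646484375), (1110.2755126953125, 31.677431106567383), 79.87541961669922) 715.2164585703622
 rails z 30.516641526365706
  rail ((475.7386169433594, -199.98348999023438), (88.22966003417969, 282.1234130859375), 4.027952194213867)
  rail ((625.8764038085938, -189.23716735839844), (90.11740112304688, 281.60662841796875), 4.029914379119873)
 all ((551.293701171875, -194.55233764648438), (239.76348876953125, 282.02490234375), 4.119134426116943)
 post 49 [438.08998234 -93.72753278  71.06842901] 80.37392554687912
```

View pics/c1.png

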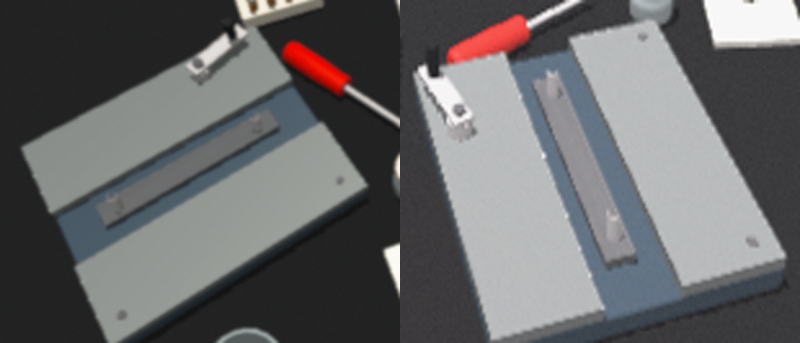

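The crop shows the parked clamp near (215,60) in its left half and both pins standing on the bar, which sits a bit off the channel's middle. I'll move over the frame now and refine with the wrist camera.

Request:
step_arm --deltas '[[[-3.25,-1.75,0],[0,0,0]],[[-3.25,-1.75,0],[0,0,0]],[[-3.25,-1.75,0],[0,0,0]],[[-3.25,-1.75,0],[0,0,0]],[[-3.25,-1.75,0],[0,0,0]]]' --jaw -1

```text
time_s: 0.57
tcp_pos: [386.5, 406.3, 231.2]
ee_rot: [0.23, 0.973, -0.0, -0.0]
ft_force: [1.8, 0.3, 0.4]
grip_width: 85.4
finger_force: 0.0
```

Request:
step_arm --deltas '[[[-3.25,-1.75,0],[0,0,0]],[[-3.25,-1.75,0],[0,0,0]],[[-3.25,-1.75,0],[0,0,0]],[[-3.25,-1.75,0],[0,0,0]],[[-3.25,-1.75,0],[0,0,0]]]'

```text
time_s: 0.98
tcp_pos: [492.7, 255.4, 231.3]
ee_rot: [0.23, 0.973, -0.0, -0.0]
ft_force: [0.7, 0.7, 0.5]
grip_width: 85.6
finger_force: 0.0
```

Request:
step_arm --deltas '[[[-3.25,-1.75,0],[0,0,0]],[[-3.25,-1.75,0],[0,0,0]],[[0,0,0],[0,0,-5]],[[0,0,0],[0,0,-5]],[[0,0,0],[0,0,0]]]'

```text
time_s: 1.4
tcp_pos: [534.6, 196.0, 231.1]
ee_rot: [0.143, 0.99, -0.0, -0.0]
ft_force: [-0.7, 1.1, 0.2]
grip_width: 85.7
finger_force: 0.0
```

```bash
python3 - <<'E'
from h import *
s=sense();print(s["tcp_pos"],s["ee_rot"],s["q"],s["time_s"],s["ft_force"])
n="wrist";c=cam(n); p,d=optics.snapshot(n); cv2.imwrite(f"pics/w1.png",p[...,::-1]); np.savez("w1.npz",p=p,d=d,P=cloud(n,d,c)); print(-c[3].T@c[4])
E
```

```text
[534.60030642 196.03379692 231.05926163] [ 1.42513183e-01  9.89792878e-01 -7.27055306e-05 -2.14290677e-04] [-0.46408738  0.43338866  0.01180317  1.75121341 -0.00620868  0.95746247
  0.83499678] 1.4 [-0.72360084  1.06710431  0.2195208 ]
[457.67043086 218.63183031 375.0569084 ]
```

View pics/w1.png

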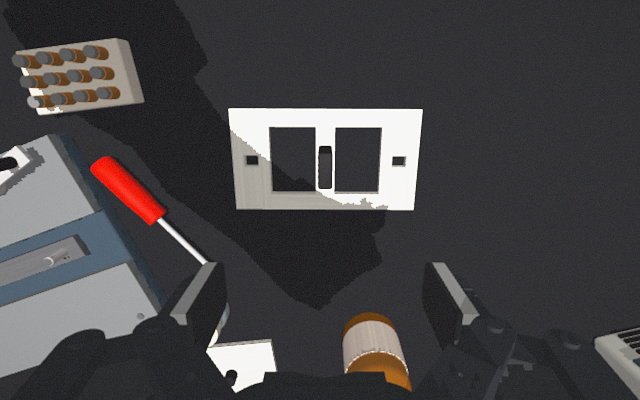

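The wrist view shows the frame with corners near (229,108), (422,109), (414,210), (237,210), the grip at (325,167) and the slots at (252,160) and (399,161).

```bash
python3 - <<'E'
from h import *
z=np.load("w1.npz");P=z["P"];p=z["p"].astype(int);c=cam("wrist")
u,v=np.meshgrid(range(640),range(400)); box=(u>215)&(u<440)&(v>95)&(v<222)
m=(box&(p.min(-1)>85)).astype(np.uint8)
cs,_=cv2.findContours(m,0,1);k=max(cs,key=cv2.contourArea);xy=np.array([ray("wrist",a,b,10,c)[:2] for a,b in k[:,0]],np.float32)
print("frame",cv2.minAreaRect(xy),np.median(P[m>0][:,2]))
g=box&(P[...,2]>48)&(P[...,2]<62);print("grip",g.sum(),cv2.minAreaRect(P[g][:,:2].astype(np.float32)),np.median(P[g],0))
for a,b in((252,160),(399,161)):
  q=p.sum(-1)[b-9:b+10,a-9:a+10]<150;vv,uu=np.nonzero(q);print("slot",ray("wrist",uu.mean()+a-9,vv.mean()+b-9,10,c),q.sum())
E
```

```text
frame ((532.3259887695312, 197.8057861328125), (202.44125366210938, 112.34281921386719), 73.12525939941406) 11.140379743739143
grip 530 ((531.4967651367188, 197.22848510742188), (12.634330749511719, 35.946353912353516), 73.88147735595703) [530.57995645 197.52204014  57.04370636]
slot [508.0263651  122.55177777  10.        ] 85
slot [554.0624833  273.88641991  10.        ] 51
```

Request:
step_arm --deltas '[[[0.3,0.09,0],[0,0,0.4]],[[0,0,3],[0,0,0]],[[0,0,4],[0,0,0]],[[0,0,4],[0,0,0]],[[0,0,4],[0,0,0]]]'

```text
time_s: 1.87
tcp_pos: [531.5, 199.1, 80.1]
ee_rot: [0.149, 0.989, 0.0, 0.001]
ft_force: [1.7, -0.4, -0.1]
grip_width: 85.4
finger_force: 0.0
```

Request:
step_arm --deltas '[[[0,0,3],[0,0,0]],[[0,0,2],[0,0,0]],[[0,0,1.1],[0,0,0]],[[0,0,0],[0,0,0]],[[0,0,0],[0,0,0]]]'

```text
time_s: 2.28
tcp_pos: [531.9, 198.7, 20.8]
ee_rot: [0.148, 0.989, -0.0, 0.0]
ft_force: [0.8, 0.6, 0.1]
grip_width: 85.3
finger_force: 0.0
```

Request:
step_arm --deltas '[[[0,0,0],[0,0,0]],[[0,0,0],[0,0,0]],[[0,0,0],[0,0,0]],[[0,0,0],[0,0,0]],[[0,0,0],[0,0,0]]]' --jaw 1 --squeeze 60

```text
time_s: 2.7
tcp_pos: [532.1, 198.5, 20.8]
ee_rot: [0.148, 0.989, 0.0, 0.0]
ft_force: [0.4, 0.0, 0.3]
grip_width: 25.3
finger_force: 0.0
```

Request:
step_arm --deltas '[[[0,0,0],[0,0,0]],[[0,0,0],[0,0,0]],[[0,0,0],[0,0,0]],[[0,0,0],[0,0,0]],[[0,0,0],[0,0,0]]]'

```text
time_s: 3.12
tcp_pos: [532.0, 198.4, 20.7]
ee_rot: [0.148, 0.989, 0.0, 0.0]
ft_force: [-1.5, -0.6, 7.5]
grip_width: 13.1
finger_force: 59.2
```

Request:
step_arm --deltas '[[[0,0,-0.5],[0,0,0]],[[0,0,-1.5],[0,0,0]],[[0,0,-3],[0,0,0]],[[0,0,-4],[0,0,0]],[[0,0,-4],[0,0,0]]]'

```text
time_s: 3.53
tcp_pos: [530.9, 197.9, 151.3]
ee_rot: [0.148, 0.989, -0.001, -0.001]
ft_force: [0.5, 0.4, -4.5]
grip_width: 13.5
finger_force: 59.1
```

```bash
python3 - <<'E'
from h import *
D={"scene":(556.1,-190.0,3.95),"side":(551.0,-194.6,4.06)}
for n,(x,y,a) in D.items():
    z=np.load(n+"0.npz");P=z["P"];a=np.radians(a)
    c,s=np.cos(a),np.sin(a); X=(P[...,0]-x)*c+(P[...,1]-y)*s; Y=-(P[...,0]-x)*s+(P[...,1]-y)*c
    for sg in(1,-1):
        m=(abs(X)<26)&(abs(Y-80*sg)<20)&(P[...,2]>41)&(P[...,2]<58); vv,uu=np.nonzero(m)
        print(n,sg,m.sum(),np.median(X[m]),np.median(Y[m]),P[m][:,2].max())
        t=m&(P[...,2]>P[m][:,2].max()-4);print("   top",t.sum(),X[t].mean(),Y[t].mean())
        b=(abs(X)<26)&(abs(Y)<60);cd=z["p"].astype(int);g=b&(cd[...,2]-cd[...,0]<12)&(P[...,2]<30)
    print(" bar",g.sum(),np.percentile(X[g],[2,50,98]),np.median(P[g][:,2]))
s=sense();print(s["tcp_pos"],s["ee_rot"],s["ft_force"],s["torque"])
E
```

```text
scene 1 14 -1.9481752468874847 78.66275557233794 50.88593003010197
   top 6 -4.105893739687402 78.18622608558101
scene -1 19 -1.7774271000232833 -78.75023039348928 52.19148678194203
   top 9 -3.4088276441416245 -78.85402229272063
 bar 786 [-17.8536415   -3.17992617   8.67807855] 27.811402807971913
side 1 14 -3.5411449202340717 79.01693260898901 50.48053968720813
   top 7 -2.6853977512412546 78.5435061486434
side -1 21 -3.426117878852555 -79.9540576287194 53.6678145388263
   top 5 -2.850184369033402 -79.46784292062152
 bar 425 [-14.94401026  -2.96952162  10.37382077] 28.000298233902107
[530.86062231 197.92322595 151.30409569] [ 1.47622457e-01  9.89043077e-01 -6.44081849e-04 -9.93898090e-04] [ 0.52322337  0.40296464 -4.48433665] [ 0.07143497 -0.15015321  0.02520616]
```

Request:
step_arm --deltas '[[[-0.45,-1.2,-0.25],[0,0,0]],[[-0.8,-2.13,-0.46],[0,0,0]],[[-0.8,-2.13,-0.46],[0,0,0]],[[-0.8,-2.13,-0.46],[0,0,0]],[[-0.8,-2.13,-0.46],[0,0,0]]]'

```text
time_s: 3.95
tcp_pos: [537.9, 93.4, 171.1]
ee_rot: [0.148, 0.989, -0.0, -0.0]
ft_force: [0.3, 0.2, -4.4]
grip_width: 13.3
finger_force: 59.1
```

Request:
step_arm --deltas '[[[-0.8,-2.13,-0.46],[0,0,0]],[[-0.8,-2.13,-0.46],[0,0,0]],[[-0.8,-2.13,-0.46],[0,0,0]],[[-0.8,-2.13,-0.46],[0,0,0]],[[-0.8,-2.13,-0.46],[0,0,0]]]'

```text
time_s: 4.37
tcp_pos: [545.0, -20.2, 194.1]
ee_rot: [0.148, 0.989, -0.0, -0.0]
ft_force: [-0.2, 0.8, -4.7]
grip_width: 13.2
finger_force: 59.1
```

Request:
step_arm --deltas '[[[-0.8,-2.13,-0.46],[0,0,0]],[[-0.8,-2.13,-0.46],[0,0,0]],[[-0.8,-2.13,-0.46],[0,0,0]],[[-0.8,-2.13,-0.46],[0,0,0]],[[-0.8,-2.13,-0.46],[0,0,0]]]'

```text
time_s: 4.78
tcp_pos: [552.1, -133.6, 217.0]
ee_rot: [0.148, 0.989, -0.0, -0.0]
ft_force: [1.1, -0.6, -4.3]
grip_width: 13.0
finger_force: 59.1
```

Request:
step_arm --deltas '[[[-0.8,-2.13,-0.46],[0,0,0]],[[-0.8,-2.13,-0.46],[0,0,0]],[[-0.45,-1.2,-0.25],[0,0,0]],[[0,0,0],[0,0,-3.5]],[[0,0,0],[0,0,-3.5]]]'

```text
time_s: 5.2
tcp_pos: [555.9, -191.2, 228.5]
ee_rot: [0.086, 0.996, -0.0, -0.0]
ft_force: [-0.3, 0.5, -4.3]
grip_width: 13.2
finger_force: 59.1
```

Request:
step_arm --deltas '[[[0,0,0],[0,0,-3.5]],[[0,0,0],[0,0,-3.5]],[[0,0,0],[0,0,-3.5]],[[0,0,0],[0,0,-3.5]],[[0,0,0],[0,0,0]]]'

```text
time_s: 5.62
tcp_pos: [556.0, -190.2, 228.5]
ee_rot: [-0.037, 0.999, 0.0, -0.0]
ft_force: [1.0, 0.9, -4.8]
grip_width: 13.3
finger_force: 59.1
```

Request:
step_arm --deltas '[[[0,0,0],[0,0,0]],[[0,0,0],[0,0,0]]]'

```text
time_s: 5.78
tcp_pos: [556.2, -190.4, 228.7]
ee_rot: [-0.034, 0.999, 0.0, -0.0]
ft_force: [0.3, -0.7, -4.5]
grip_width: 13.3
finger_force: 59.2
```

```bash
python3 - <<'E'
from h import *
s=sense();print(s["tcp_pos"],s["ee_rot"],s["q"],s["time_s"],s["ft_force"])
n="wrist";c=cam(n); p,d=optics.snapshot(n); cv2.imwrite(f"pics/w2.png",p[...,::-1]); np.savez("w2.npz",p=p,d=d,P=cloud(n,d,c)); print(-c[3].T@c[4])
E
```

```text
[ 556.18456114 -190.38254023  228.66974198] [-3.40454239e-02  9.99420258e-01  9.09796558e-05 -2.21106099e-04] [ 0.2401296   0.46504599 -0.01555076  1.7041417   0.00836218  0.97294385
  1.86042026] 5.7833 [ 0.25681859 -0.71244452 -4.49626596]
[ 476.18590589 -195.90503802  372.69022119]
```

View pics/w2.png

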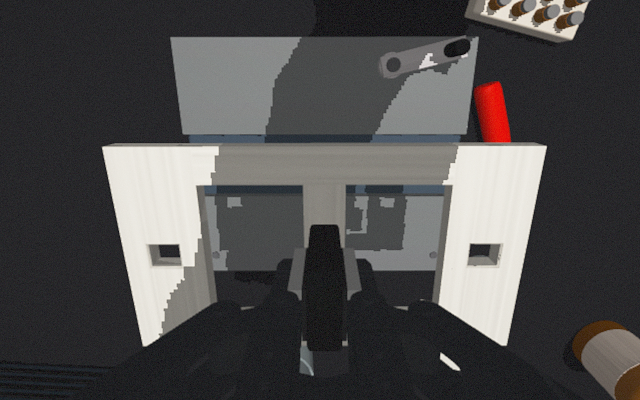

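The near rail fills (170–478, 37–134), with the clamp at (390,63)–(458,47). The held frame hides the pins, so I'll back off 70 mm to see them.

Request:
step_arm --deltas '[[[-1,0,0],[0,0,0]],[[-2,0,0],[0,0,0]],[[-2.5,0,0],[0,0,0]],[[-1.5,0,0],[0,0,0]],[[0,0,0],[0,0,0]]]'

```text
time_s: 6.25
tcp_pos: [629.2, -184.2, 228.2]
ee_rot: [-0.036, 0.999, 0.0, 0.001]
ft_force: [-0.0, 0.2, -4.8]
grip_width: 13.4
finger_force: 59.1
```

Request:
step_arm --deltas '[[[0,0,0],[0,0,0]],[[0,0,0],[0,0,0]]]'

```text
time_s: 6.42
tcp_pos: [625.9, -185.6, 228.6]
ee_rot: [-0.035, 0.999, -0.0, -0.0]
ft_force: [0.0, 1.0, -4.4]
grip_width: 13.2
finger_force: 59.1
```

```bash
python3 - <<'E'
from h import *
s=sense();print(s["tcp_pos"],s["ee_rot"],s["time_s"],s["ft_force"])
n="wrist";c=cam(n); p,d=optics.snapshot(n); cv2.imwrite(f"pics/w3.png",p[...,::-1]); P=cloud(n,d,c);np.savez("w3.npz",p=p,d=d,P=P)
g=(abs(P[...,2]-32)<4).astype(np.uint8); g[170:]=0
g=cv2.morphologyEx(g,cv2.MORPH_OPEN,np.ones((5,5)))
for k in cv2.findContours(g,0,1)[0]:
    if cv2.contourArea(k)>500:
        xy=np.array([ray(n,a,b,32,c)[:2] for a,b in k[:,0]],np.float32);print(cv2.boundingRect(k),cv2.minAreaRect(xy))
m=((P[...,2]>40)&(P[...,2]<58)).astype(np.uint8);m[140:]=0
N,L,st,ce=cv2.connectedComponentsWithStats(m)
for i in range(1,N):
    if st[i,4]>10: q=L==i;zt=P[q][:,2].max();t=q&(P[...,2]>zt-3);print(st[i],ce[i],P[q].mean(0),zt,P[t].mean(0))
E
```

```text
[ 625.88441384 -185.62579695  228.58968524] [-3.48398388e-02  9.99392831e-01 -2.32693748e-05 -3.92437864e-04] 6.4167 [ 0.03352439  1.02661979 -4.3869859 ]
(182, 128, 284, 15) ((592.0442504882812, -188.313232421875), (13.742195129394531, 280.13531494140625), 4.001332759857178)
(219, 76, 211, 29) ((549.8145141601562, -191.22244262695312), (25.380884170532227, 198.60794067382812), 3.999863862991333)
(166, 0, 317, 59) ((497.84344482421875, -194.77230834960938), (47.43588638305664, 280.20709228515625), 3.9983599185943604)
[230  85  13  12  52] [238.69230769  89.69230769] [ 554.58245695 -267.88522767   48.78677102] 53.726819184466976 [ 554.35257346 -268.69294264   52.41470718]
[405  85  11  12  53] [408.43396226  90.11320755] [ 544.24660989 -114.79522762   48.17944915] 54.052338382432076 [ 543.81830641 -114.22443926   52.44389048]
```

View pics/w3.png

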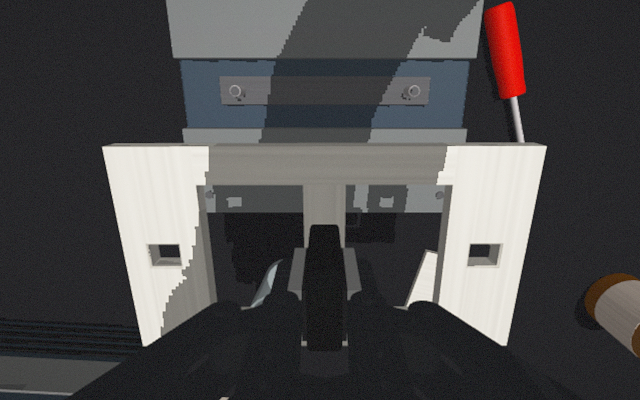

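Both pin tops are clear at (235,90) and (413,90), and the held frame's slots are at about (164,254) and (485,254).

```bash
python3 - <<'E'
from h import *
z=np.load("w3.npz");p=z["p"].astype(int);P=z["P"];n="wrist";c=cam(n);s=sense();tp=np.array(s["tcp_pos"])
e=R.from_quat(s["ee_rot"]).as_matrix()
g=p.astype(np.uint8).mean(-1)
S=[];
zf=np.median(P[190:235,115:140][...,2]);print("frame top z",zf)
for a,b in((164,254),(485,254)):
    q=g[b-20:b+21,a-28:a+29]; wh=np.percentile(q,80); m=(q<wh*0.8).astype(np.uint8)
    N,L,st,ce=cv2.connectedComponentsWithStats(m); i=1+np.argmax(st[1:,4]); x,y,w,h,_=st[i]; cu,cv_=x+(w-1)/2+a-28,y+(h-1)/2+b-20
    print(st[i],cu,cv_); S.append(ray(n,cu,cv_,tp[2]-20.7+10,c))
T=[]
for a,b in((235,90),(413,90)):
    T.append(ray(n,a,b,52,c)); print("pin px ray",T[-1]); print(g[b-8:b+9:1,a-9:a+10].astype(int) if a==235 else "")
S,T=np.array(S),np.array(T);print("slots",S,np.linalg.norm(S[1]-S[0]),"pins",np.linalg.norm(T[1]-T[0]))
ang=lambda V:np.degrees(np.arctan2(*(V[1]-V[0])[1::-1]))
print("ang",ang(S),ang(T)); dl=T.mean(0)-S.mean(0);print("mids",S.mean(0),T.mean(0),"tool delta",e.T@np.array([dl[0],dl[1],0]))
print("slotmid-tcp tool",e.T@(S.mean(0)-tp))
for k in((182,128,284,15),):
  pass
E
```

```text
frame top z 219.1150543387867
[ 11  10  35  22 689] 164.0 254.5
[ 10   9  34  23 692] 483.5 254.0
pin px ray [ 554.87598749 -270.64331245   52.        ]
[[105 104 103 107 104 101 103 104 106 102 102 102 104 101 103 104 101 107
  103]
 [105 106 106 104 104 106 105 103 104 104 103 104 106 105 107 106 107 107
  107]
 [102 102 101 104 103 102 102  99 108 107 100 105 106 103 102 108 104 106
  103]
 [101 102 106 105 101 120 134 161 171 161 151 129 108 106 111 111 104 106
  104]
 [101 104 105 107 110 144 152 136 141 134 144 158 138 112 110 113 109 108
  109]
 [103 108 102 108 134 142 122 107 102  99 111 142 168 150 102 111 111 114
  109]
 [105 103 107 122 142 125 105 105 107 103 105 114 149 153 122 100 108 110
  105]
 [107 105 104 132 133 112 105 108 109 109 105 105 111 156 146  97 101 103
  103]
 [107 105 105 128 129 105 103 109 107 106 107 103 102 147 150 100  96  98
   99]
 [108 103 104 122 120 102 106 108 104 105 103 104 103 141 141 100  90  93
   92]
 [106 103 102 123 132 117  99 103 103 108 105 104 101 145 144  87  87  89
   92]
 [101 108 103 108 127 124 103 106 104 102 103 103 114 14
[... 170 characters left out ...]
1  95  81
   61]
 [109 108 106 107 108 108 112 122 126 119 114 119 114 102 100 103 108  83
   50]
 [107 107 108 108 106 107 108 111 107  97  69  89 105 104 109 108 107 100
   91]
 [105 105 103 106 105 104 104 108 102  96  89  84  76  80  95 108 104 107
  108]]
pin px ray [ 543.78289606 -111.71052628   52.        ]

slots [[ 631.91032618 -266.14297892  218.13395225]
 [ 620.41337516 -105.71488353  218.13395225]] 160.8395277028757 pins 159.3194501463914
ang 94.09904851149182 93.99261988451596
mids [ 626.16185067 -185.92893122  218.13395225] [ 549.32944177 -191.17691936   52.        ] tool delta [7.70113468e+01 1.06670113e-01 3.89436985e-02]
slotmid-tcp tool [-0.41204318 -0.17630795 10.69981379]
```

Request:
step_arm --deltas '[[[1,0,0],[0,0,0]],[[2,0,0],[0,0,0]],[[2.5,0,0],[0,0,0]],[[1.7,0,0],[0,0,0]],[[0.5,0,0],[0,0,0]]]'

```text
time_s: 6.88
tcp_pos: [546.5, -191.9, 229.5]
ee_rot: [-0.034, 0.999, -0.0, -0.0]
ft_force: [0.6, -0.6, -4.5]
grip_width: 13.0
finger_force: 59.2
```

Request:
step_arm --deltas '[[[0,0,1],[0,0,0]],[[0,0,2.5],[0,0,0]],[[0,0,3],[0,0,0]],[[0,0,3],[0,0,0]],[[0,0,2.5],[0,0,0]]]'

```text
time_s: 7.3
tcp_pos: [549.4, -190.6, 106.6]
ee_rot: [-0.035, 0.999, 0.0, -0.0]
ft_force: [0.6, 0.3, -5.8]
grip_width: 13.3
finger_force: 59.1
```

Request:
step_arm --deltas '[[[0,0,1.5],[0,0,0]],[[0,0,1],[0,0,0]],[[0,0,0.5],[0,0,0]],[[0,0,0],[0,0,0]],[[0,0,0],[0,0,0]]]'

```text
time_s: 7.72
tcp_pos: [549.9, -191.1, 79.4]
ee_rot: [-0.035, 0.999, -0.0, 0.0]
ft_force: [0.4, -0.8, -4.1]
grip_width: 13.2
finger_force: 59.0
```

Request:
step_arm --deltas '[[[0,0,0],[0,0,0]],[[0,0,0],[0,0,0]]]'

```text
time_s: 7.88
tcp_pos: [549.9, -191.2, 79.9]
ee_rot: [-0.035, 0.999, -0.0, 0.001]
ft_force: [0.4, -0.2, -4.3]
grip_width: 12.9
finger_force: 59.0
```

```bash
cat > look.py <<'E'
from h import *
import sys
s=sense();print(np.round(s["tcp_pos"],2),np.round(s["ee_rot"],4),s["time_s"],np.round(s["ft_force"],2),np.round(s["torque"],2))
E
python3 look.py
```

```text
[ 549.94 -191.16   79.87] [-3.510e-02  9.994e-01 -2.000e-04  8.000e-04] 7.8833 [ 0.4  -0.15 -4.26] [-0.01  0.    0.06]
```

Request:
step_arm --deltas '[[[0.1,0,0.1],[0,0,0]],[[0,0,0.15],[0,0,0]],[[0,0,0.15],[0,0,0]],[[0,0,0.1],[0,0,0]],[[0,0,0.1],[0,0,0]]]'

```text
time_s: 8.3
tcp_pos: [548.4, -191.1, 72.8]
ee_rot: [-0.035, 0.999, 0.0, -0.0]
ft_force: [-0.0, 0.6, -3.9]
grip_width: 13.0
finger_force: 59.1
```

Request:
step_arm --deltas '[[[0,0,0.1],[0,0,0]],[[0,0,0.1],[0,0,0]],[[0,0,0],[0,0,0]],[[0,0,0],[0,0,0]],[[0,0,0],[0,0,0]]]'

```text
time_s: 8.72
tcp_pos: [548.4, -191.1, 70.9]
ee_rot: [-0.035, 0.999, -0.0, -0.0]
ft_force: [0.0, 0.4, -4.5]
grip_width: 13.8
finger_force: 59.1
```

Request:
step_arm --deltas '[[[0,0,0.1],[0,0,0]],[[0,0,0.1],[0,0,0]],[[0,0,0],[0,0,0]]]'

```text
time_s: 8.97
tcp_pos: [548.4, -191.1, 68.7]
ee_rot: [-0.035, 0.999, 0.0, -0.0]
ft_force: [-0.5, -0.2, -4.7]
grip_width: 13.3
finger_force: 59.2
```

No added force at 48 mm, so the pins seem to be in the holes. Continuing slowly.

Request:
step_arm --deltas '[[[0,0,0.1],[0,0,0]],[[0,0,0.1],[0,0,0]],[[0,0,0],[0,0,0]]]'

```text
time_s: 9.22
tcp_pos: [548.3, -191.1, 66.7]
ee_rot: [-0.035, 0.999, 0.0, -0.0]
ft_force: [-0.3, 0.3, -4.9]
grip_width: 13.3
finger_force: 59.1
```

Request:
step_arm --deltas '[[[0,0,0.1],[0,0,0]],[[0,0,0.1],[0,0,0]],[[0,0,0],[0,0,0]]]'

```text
time_s: 9.47
tcp_pos: [548.4, -191.1, 64.7]
ee_rot: [-0.035, 0.999, 0.0, -0.0]
ft_force: [1.3, 0.1, -5.5]
grip_width: 13.3
finger_force: 59.1
```

```bash
python3 look.py
```

```text
[ 548.37 -191.06   64.71] [-0.0351  0.9994  0.     -0.    ] 9.4667 [ 1.31  0.11 -5.53] [-0.05 -0.23 -0.1 ]
```

Request:
step_arm --deltas '[[[-0.04,0,0],[0,0,0]],[[0,0,0.1],[0,0,0]],[[0,0,0.1],[0,0,0]],[[0,0,0],[0,0,0]]]'

```text
time_s: 9.8
tcp_pos: [548.6, -191.0, 62.7]
ee_rot: [-0.035, 0.999, 0.0, -0.0]
ft_force: [0.1, 0.3, -4.8]
grip_width: 13.6
finger_force: 59.2
```

Request:
step_arm --deltas '[[[0,0,0.1],[0,0,0]],[[0,0,0.1],[0,0,0]],[[0,0,0.1],[0,0,0]],[[0,0,0],[0,0,0]]]'

```text
time_s: 10.13
tcp_pos: [548.7, -191.0, 59.7]
ee_rot: [-0.035, 0.999, 0.0, -0.0]
ft_force: [0.3, 0.1, -3.2]
grip_width: 13.2
finger_force: 59.2
```

Request:
step_arm --deltas '[[[0,0,0.1],[0,0,0]],[[0,0,0.1],[0,0,0]],[[0,0,0.1],[0,0,0]],[[0,0,0],[0,0,0]]]'

```text
time_s: 10.47
tcp_pos: [548.7, -191.0, 56.7]
ee_rot: [-0.035, 0.999, 0.0, -0.0]
ft_force: [0.4, -0.1, -4.9]
grip_width: 12.8
finger_force: 59.2
```

```bash
python3 look.py
```

```text
[ 548.65 -191.03   56.66] [-3.510e-02  9.994e-01  0.000e+00 -2.000e-04] 10.4667 [ 0.43 -0.08 -4.91] [ 0.05  0.04 -0.02]
```

Request:
step_arm --deltas '[[[0,0,0.1],[0,0,0]],[[0,0,0.1],[0,0,0]],[[0,0,0.1],[0,0,0]],[[0,0,0.05],[0,0,0]],[[0,0,0],[0,0,0]]]'

```text
time_s: 10.88
tcp_pos: [548.7, -191.0, 53.3]
ee_rot: [-0.035, 0.999, 0.0, -0.0]
ft_force: [0.2, 0.1, -5.6]
grip_width: 13.3
finger_force: 59.2
```

Request:
step_arm --deltas '[[[0,0,0.05],[0,0,0]],[[0,0,0],[0,0,0]]]'

```text
time_s: 11.05
tcp_pos: [548.8, -191.0, 52.8]
ee_rot: [-0.035, 0.999, 0.0, -0.0]
ft_force: [-0.2, -0.8, -4.9]
grip_width: 13.5
finger_force: 59.2
```

```bash
python3 look.py
```

```text
[ 548.76 -191.03   52.82] [-0.0351  0.9994  0.     -0.    ] 11.05 [-0.16 -0.84 -4.91] [-0.01 -0.01 -0.01]
```

Request:
step_arm --deltas '[[[0,0,0.04],[0,0,0]],[[0,0,0],[0,0,0]]]'

```text
time_s: 11.22
tcp_pos: [548.8, -191.1, 52.7]
ee_rot: [-0.035, 0.999, -0.0, 0.0]
ft_force: [-2.3, 1.6, 2.3]
grip_width: 13.3
finger_force: 60.0
```

Request:
step_arm --deltas '[[[0,0,0.04],[0,0,0]],[[0,0,0],[0,0,0]]]'

```text
time_s: 11.38
tcp_pos: [548.8, -191.1, 52.7]
ee_rot: [-0.035, 0.999, -0.0, 0.0]
ft_force: [-4.7, 1.9, 9.6]
grip_width: 12.6
finger_force: 61.5
```

```bash
python3 look.py
```

```text
[ 548.8  -191.07   52.72] [-3.510e-02  9.994e-01 -0.000e+00  1.000e-04] 11.3833 [-4.65  1.86  9.64] [ 0.4   0.91 -0.09]
```

Contact came exactly at rail height (TCP 52.7). Relieve, release, rise and check.

Request:
step_arm --deltas '[[[0,0,-0.05],[0,0,0]],[[0,0,0],[0,0,0]]]'

```text
time_s: 11.55
tcp_pos: [548.9, -191.1, 52.7]
ee_rot: [-0.035, 0.999, -0.0, 0.0]
ft_force: [-2.2, 0.9, 4.3]
grip_width: 13.1
finger_force: 60.4
```

Request:
step_arm --deltas '[[[0,0,0],[0,0,0]],[[0,0,0],[0,0,0]],[[0,0,0],[0,0,0]],[[0,0,0],[0,0,0]],[[0,0,0],[0,0,0]]]' --jaw -0.2

```text
time_s: 11.97
tcp_pos: [548.8, -191.1, 52.6]
ee_rot: [-0.035, 0.999, -0.0, 0.0]
ft_force: [-0.5, -0.1, -0.7]
grip_width: 51.7
finger_force: 0.0
```

Request:
step_arm --deltas '[[[0,0,-0.5],[0,0,0]],[[0,0,-1],[0,0,0]],[[0,0,-2.5],[0,0,0]],[[0,0,-3.5],[0,0,0]],[[0,0,-3.5],[0,0,0]]]'

```text
time_s: 12.38
tcp_pos: [548.3, -190.9, 164.4]
ee_rot: [-0.035, 0.999, 0.0, -0.0]
ft_force: [0.4, -1.0, 0.4]
grip_width: 51.3
finger_force: 0.0
```

Request:
step_arm --deltas '[[[0,0,-3.5],[0,0,0]],[[0,0,-2],[0,0,0]],[[0,0,-1],[0,0,0]],[[0,0,0],[0,0,0]],[[0,0,0],[0,0,0]]]'

```text
time_s: 12.8
tcp_pos: [548.6, -191.0, 227.5]
ee_rot: [-0.035, 0.999, -0.0, 0.0]
ft_force: [0.7, -0.4, -0.8]
grip_width: 51.2
finger_force: 0.0
```

```bash
python3 look.py; python3 - <<'E'
from h import *
n="wrist";c=cam(n); p,d=optics.snapshot(n); cv2.imwrite(f"pics/w4.png",p[...,::-1]); P=cloud(n,d,c);np.savez("w4.npz",p=p,d=d,P=P)
m=(p.min(-1)>120)&(abs(P[...,2]-42)<6)
A=np.c_[P[m][:,:2]-[549,-191],np.ones(m.sum())];print("plane",np.linalg.lstsq(A,P[m][:,2],rcond=None)[0],m.sum())
E
```

```text
[ 548.59 -190.97  227.55] [-3.510e-02  9.994e-01 -0.000e+00  1.000e-04] 12.8 [ 0.69 -0.36 -0.76] [0.03 0.01 0.02]
plane [-3.44359946e-03 -9.24186185e-04  4.30595384e+01] 15696
```

View pics/w4.png

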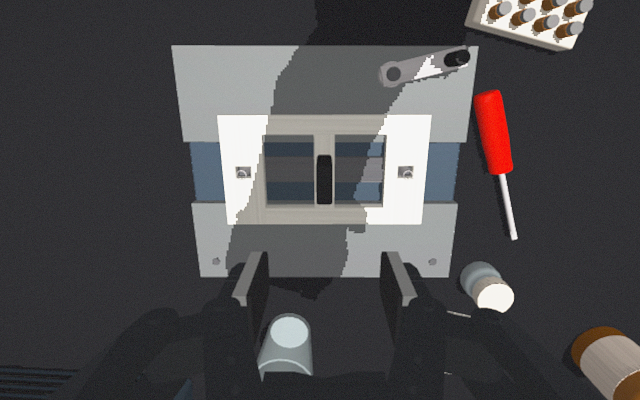

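The frame lies flat with pin rings visible in both slots at (243,172) and (405,172). The clamp pivot is at (393,73) and the post top at about (459,57). Next I'll measure the clamp.

```bash
python3 - <<'E'
from h import *
z=np.load("w4.npz");p=z["p"].astype(int);P=z["P"];n="wrist";c=cam(n)
u,v=np.meshgrid(range(640),range(400)); b=(u>430)&(u<490)&(v>35)&(v<85)
m=b&(P[...,2]>76)&(P[...,2]<88);print("post",m.sum(),P[m].mean(0),P[m][:,2].max(),u[m].mean(),v[m].mean(),ray(n,u[m].mean(),v[m].mean(),80.5,c))
b=(u>376)&(u<408)&(v>58)&(v<92)&(p.max(-1)<75);print("pivot hole",b.sum(),u[b].mean(),v[b].mean(),ray(n,u[b].mean(),v[b].mean(),50.5,c))
pv=ray(n,393,73,50.5,c);print(pv,P[60:90,380:405][...,2].max())
# near rail corners
g=((abs(P[...,2]-32)<4)).astype(np.uint8);g=cv2.morphologyEx(g,cv2.MORPH_OPEN,np.ones((5,5)))
for k in cv2.findContours(g,0,1)[0]:
    if cv2.contourArea(k)>500:
        xy=np.array([ray(n,a,b,32,c)[:2] for a,b in k[:,0]],np.float32);print(cv2.boundingRect(k),cv2.minAreaRect(xy))
E
```

```text
post 222 [439.36826683 -90.80293752  81.23290988] 83.70188378462237 460.84684684684686 56.590090090090094 [438.81215433 -90.60950944  80.5       ]
pivot hole 50 392.1 74.06 [ 454.13080363 -137.32842484   50.5       ]
[ 453.20296775 -136.6538479    50.5       ] 371.494526207432
(191, 202, 266, 75) ((627.395751953125, -185.6332244873047), (88.08855438232422, 279.49090576171875), 4.024944305419922)
(334, 157, 50, 25) ((545.8467407226562, -155.96046447753906), (24.935546875, 49.88671112060547), 4.031242847442627)
(264, 157, 50, 25) ((550.8421020507812, -226.85894775390625), (24.934110641479492, 50.118896484375), 4.030086517333984)
(171, 45, 307, 97) ((476.43017578125, -195.99107360839844), (87.14310455322266, 279.67864990234375), 4.03198766708374)
```

Pivot ≈ (453,-137.3) and post ≈ (439,-90.7), 48.7 mm apart (50 expected), so the arm is at about -0.22 rad. I'll push the post with shut fingers along the arc, starting behind it.

Request:
step_arm --deltas '[[[1.5,1.2,0],[0,0,0]],[[2.5,2.08,0],[0,0,0]],[[2.5,2.08,0],[0,0,0]],[[2.5,2.08,0],[0,0,0]],[[2.0,1.77,0],[0,0,0]]]' --jaw 1 --squeeze 20

```text
time_s: 13.27
tcp_pos: [429.9, -105.9, 226.1]
ee_rot: [-0.035, 0.999, 0.0, -0.002]
ft_force: [0.4, -0.6, 0.4]
grip_width: 0.4
finger_force: 0.0
```

Request:
step_arm --deltas '[[[1.5,1.2,0],[0,0,0]],[[0,0,0],[0,0,-6.25]],[[0,0,0],[0,0,-6.25]],[[0,0,0],[0,0,0]],[[0,0,0],[0,0,0]]]'

```text
time_s: 13.68
tcp_pos: [416.4, -96.1, 226.8]
ee_rot: [-0.142, 0.99, 0.0, -0.001]
ft_force: [-0.5, -0.3, -0.6]
grip_width: -0.1
finger_force: 0.0
```

```bash
cat >> look.py <<'E'
e=R.from_quat(s["ee_rot"]).as_matrix();pv=np.array([453,-137.3,58]);t=np.array(s["tcp_pos"])
print("yaw tool y",np.degrees(np.arctan2(e[1,1],e[0,1])),"tcp from pivot, tool axes",np.round(e.T@(t-pv),2),"q",np.round(s["q"],2),"w",s["grip_width"])
E
python3 look.py
```

```text
[416.35 -96.05 226.79] [-1.419e-01  9.899e-01  3.000e-04 -8.000e-04] 13.6833 [-0.52 -0.26 -0.65] [-0.04 -0.03  0.02]
yaw tool y 106.31925206263445 tcp from pivot, tool axes [  23.82   50.   -168.72] q [ 0.17  0.22 -0.09  2.09  0.03  0.84  1.92] w -0.0818329111066427
```

Request:
step_arm --deltas '[[[0,0,1.5],[0,0,0]],[[0,0,3],[0,0,0]],[[0,0,3],[0,0,0]],[[0,0,3],[0,0,0]],[[0,0,2],[0,0,0]]]'

```text
time_s: 14.1
tcp_pos: [415.6, -96.0, 99.9]
ee_rot: [-0.141, 0.99, 0.0, -0.001]
ft_force: [-0.5, -0.4, -0.0]
grip_width: -0.1
finger_force: 0.0
```

Request:
step_arm --deltas '[[[0,0,1.5],[0,0,0]],[[0,0,1.2],[0,0,0]],[[0,0,1.0],[0,0,0]],[[0,0,0.6],[0,0,0]],[[0,0,0],[0,0,0]]]'

```text
time_s: 14.52
tcp_pos: [416.0, -95.9, 58.3]
ee_rot: [-0.142, 0.99, 0.0, -0.001]
ft_force: [-1.0, -0.9, 0.6]
grip_width: 0.4
finger_force: 0.0
```

```bash
python3 look.py
```

```text
[416.   -95.93  58.31] [-1.424e-01  9.898e-01  2.000e-04 -1.200e-03] 14.5167 [-1.   -0.93  0.61] [0.   0.02 0.04]
yaw tool y 106.37828314154866 tcp from pivot, tool axes [23.83 50.13 -0.21] q [ 0.14  0.53 -0.07  2.23  0.09  0.39  1.86] w 0.38327226707854906
```

Request:
step_arm --deltas '[[[-0.2,0,0],[0,0,0]],[[-0.2,0,0],[0,0,0]],[[-0.14,0,0],[0,0,0]],[[-0.14,0,0],[0,0,0]],[[0,0,0],[0,0,0]]]'

```text
time_s: 14.93
tcp_pos: [423.7, -94.0, 60.0]
ee_rot: [-0.144, 0.99, -0.0, 0.0]
ft_force: [-0.3, -0.2, -0.1]
grip_width: -0.4
finger_force: 0.0
```

Request:
step_arm --deltas '[[[-0.22,0.069,0],[0,0,2.5]],[[-0.22,0.069,0],[0,0,2.5]],[[-0.22,0.069,0],[0,0,2.5]],[[-0.22,0.069,0],[0,0,2.5]],[[-0.22,0.069,0],[0,0,2.5]]]'

```text
time_s: 15.35
tcp_pos: [433.3, -88.5, 59.8]
ee_rot: [-0.034, 0.999, -0.0, -0.0]
ft_force: [-1.5, 0.4, 1.2]
grip_width: 0.0
finger_force: 0.7
```

Request:
step_arm --deltas '[[[-0.22,0.069,0],[0,0,2.5]],[[-0.22,0.069,0],[0,0,2.5]],[[-0.22,0.069,0],[0,0,2.5]],[[-0.22,0.069,0],[0,0,2.5]],[[-0.22,0.069,0],[0,0,2.5]]]'

```text
time_s: 15.77
tcp_pos: [444.3, -85.1, 59.7]
ee_rot: [0.075, 0.997, 0.0, -0.0]
ft_force: [-0.3, 0.9, 1.0]
grip_width: -0.0
finger_force: 0.8
```

```bash
python3 look.py
```

```text
[444.32 -85.06  59.75] [ 7.500e-02  9.972e-01  1.000e-04 -1.000e-04] 15.7667 [-0.28  0.85  1.03] [0.23 0.21 0.08]
yaw tool y 81.39631034449599 tcp from pivot, tool axes [16.4  50.35 -1.74] q [ 0.02  0.55  0.05  2.17 -0.07  0.42  1.54] w -0.04628431420997268
```

Request:
step_arm --deltas '[[[-0.22,0.069,0],[0,0,2.5]],[[-0.22,0.069,0],[0,0,2.5]],[[-0.22,0.069,0],[0,0,2.5]],[[-0.22,0.069,0],[0,0,2.5]],[[-0.22,0.069,0],[0,0,2.5]]]'

```text
time_s: 16.18
tcp_pos: [455.8, -84.2, 59.7]
ee_rot: [0.183, 0.983, 0.0, -0.0]
ft_force: [-0.2, 1.7, 0.6]
grip_width: -0.3
finger_force: 0.8
```

Request:
step_arm --deltas '[[[-0.22,0.069,0],[0,0,2.5]],[[-0.22,0.069,0],[0,0,2.5]],[[-0.22,0.069,0],[0,0,2.5]],[[-0.22,0.069,0],[0,0,2.5]],[[-0.22,0.069,0],[0,0,2.5]]]'

```text
time_s: 16.6
tcp_pos: [467.3, -85.8, 59.8]
ee_rot: [0.289, 0.957, 0.0, -0.0]
ft_force: [-0.9, 2.5, 0.5]
grip_width: 0.1
finger_force: 0.8
```

Request:
step_arm --deltas '[[[-0.22,0.069,0],[0,0,2.5]],[[-0.22,0.069,0],[0,0,2.5]],[[-0.22,0.069,0],[0,0,2.5]],[[-0.22,0.069,0],[0,0,2.5]],[[-0.22,0.069,0],[0,0,2.5]]]'

```text
time_s: 17.02
tcp_pos: [478.1, -89.9, 59.8]
ee_rot: [0.391, 0.92, 0.0, -0.0]
ft_force: [-0.1, 1.8, -0.3]
grip_width: -0.1
finger_force: 0.8
```

Request:
step_arm --deltas '[[[-0.22,0.069,0],[0,0,2.5]],[[-0.22,0.069,0],[0,0,2.5]],[[-0.22,0.069,0],[0,0,2.5]],[[-0.22,0.069,0],[0,0,2.5]],[[-0.22,0.069,0],[0,0,2.5]]]'

```text
time_s: 17.43
tcp_pos: [487.8, -96.3, 59.8]
ee_rot: [0.489, 0.872, 0.0, -0.0]
ft_force: [-0.1, 2.0, -0.8]
grip_width: -0.2
finger_force: 0.8
```

Request:
step_arm --deltas '[[[-0.22,0.069,0],[0,0,2.5]],[[-0.22,0.069,0],[0,0,2.5]],[[-0.22,0.069,0],[0,0,2.5]],[[-0.22,0.069,0],[0,0,2.5]],[[-0.22,0.069,0],[0,0,2.5]]]'

```text
time_s: 17.85
tcp_pos: [495.9, -104.6, 59.8]
ee_rot: [0.581, 0.814, 0.0, 0.0]
ft_force: [1.0, 1.9, -0.9]
grip_width: -0.4
finger_force: 0.8
```

Request:
step_arm --deltas '[[[-0.22,0.069,0],[0,0,2.5]],[[-0.22,0.069,0],[0,0,2.5]],[[-0.22,0.069,0],[0,0,2.5]],[[0,0,0],[0,0,0]]]'

```text
time_s: 18.18
tcp_pos: [499.7, -110.7, 59.8]
ee_rot: [0.633, 0.774, 0.0, 0.0]
ft_force: [-1.0, -0.1, 0.1]
grip_width: -0.4
finger_force: 0.0
```

```bash
python3 look.py
```

```text
[ 499.75 -110.7    59.75] [6.334e-01 7.738e-01 2.000e-04 2.000e-04] 18.1833 [-0.96 -0.1   0.12] [-0.03  0.03  0.02]
yaw tool y 11.390760003227701 tcp from pivot, tool axes [16.85 51.08 -1.73] q [-0.17  0.65  0.38  2.04 -0.46  0.53  0.73] w -0.3636513630713364
```

Request:
step_arm --deltas '[[[-0.105,0.034,0],[0,0,1.2]],[[-0.105,0.034,0],[0,0,1.2]],[[-0.105,0.034,0],[0,0,1.2]],[[-0.105,0.034,0],[0,0,1.2]]]'

```text
time_s: 18.52
tcp_pos: [501.6, -114.6, 59.7]
ee_rot: [0.665, 0.747, 0.0, 0.0]
ft_force: [1.7, 1.1, -0.4]
grip_width: 0.2
finger_force: 0.7
```

Request:
step_arm --deltas '[[[-0.105,0.034,0],[0,0,1.2]],[[-0.105,0.034,0],[0,0,1.2]],[[0,0,0],[0,0,0]],[[0,0,0],[0,0,0]]]'

```text
time_s: 18.85
tcp_pos: [502.3, -116.8, 59.6]
ee_rot: [0.68, 0.733, -0.0, 0.0]
ft_force: [0.1, -0.4, 0.4]
grip_width: -0.2
finger_force: 0.0
```

```bash
python3 look.py; cat > cl.py <<'E'
from h import *
import sys
for n in sys.argv[2:]:
    c=cam(n);p,d=optics.snapshot(n);P=cloud(n,d,c);cv2.imwrite(f"pics/{sys.argv[1]}{n}.png",p[...,::-1])
    near=np.hypot(P[...,0]-453,P[...,1]+137.3)
    m=(near<66)&(P[...,2]>77)&(P[...,2]<84)&(p.max(-1)<100);print(n,"post",m.sum(),np.median(P[m],0) if m.any() else 0)
    a=(near<72)&(P[...,2]>46)&(P[...,2]<55);
    if a.sum()>20:
        r=cv2.minAreaRect(P[a][:,:2].astype(np.float32));l=cv2.fitLine(P[a][:,:2].astype(np.float32),2,0,.01,.01).ravel();print(" arm",a.sum(),r,np.degrees(np.arctan2(l[1],l[0])),l[2:])
E
python3 cl.py a wrist scene
```

```text
[ 502.26 -116.77   59.55] [ 6.799e-01  7.333e-01 -2.000e-04  0.000e+00] 18.85 [ 0.06 -0.42  0.44] [-0.03  0.   -0.  ]
yaw tool y 4.321507700572939 tcp from pivot, tool axes [16.76 50.67 -1.57] q [-0.19  0.66  0.41  2.03 -0.49  0.55  0.65] w -0.18704619616121687
wrist post 274 [ 500.0364552  -109.75429541   80.74046217]
 arm 2433 ((465.4389953613281, -135.37672424316406), (42.4185905456543, 20.81819725036621), 3.5278007984161377) 0.5783852 [ 466.495   -133.53145]
scene post 30 [ 506.5803909  -131.83523182   79.76445213]
 arm 215 ((482.98687744140625, -135.05401611328125), (76.08345031738281, 17.912019729614258), 3.780561923980713) 3.403811 [ 482.38446 -136.00111]
```

The arm lies at 3.8° in the world against the deck's 4.0°, so it points straight in. Back off, rise and verify.

Request:
step_arm --deltas '[[[0.3,0,0],[0,0,0]],[[0.6,0,0],[0,0,0]],[[0.6,0,-0.5],[0,0,0]],[[0,0,-2],[0,0,0]],[[0,0,-3],[0,0,0]]]'

```text
time_s: 19.37
tcp_pos: [499.9, -100.5, 113.9]
ee_rot: [0.68, 0.734, -0.001, -0.001]
ft_force: [0.1, -0.6, 0.1]
grip_width: -0.1
finger_force: 0.0
```

Request:
step_arm --deltas '[[[0,0,-3.5],[0,0,0]],[[0,0,-3.5],[0,0,0]],[[0,0,-3],[0,0,0]],[[0,0,-1.5],[0,0,0]],[[0,0,0],[0,0,0]]]'

```text
time_s: 19.78
tcp_pos: [502.5, -101.2, 233.0]
ee_rot: [0.68, 0.733, 0.002, 0.002]
ft_force: [0.1, 0.5, -0.2]
grip_width: -0.3
finger_force: 0.0
```

```bash
python3 cl.py b scene side wrist; python3 -c "
import cv2
cv2.imwrite('pics/v.png',cv2.hconcat([cv2.resize(cv2.imread('pics/bscene.png')[130:345,130:440],(400,277)),cv2.resize(cv2.imread('pics/bside.png')[130:345,240:470],(400,374))[:277]]))"
```

```text
scene post 28 [ 506.04795277 -133.49130328   79.17050467]
 arm 217 ((483.3378601074219, -135.00994873046875), (75.72127532958984, 18.19660758972168), 3.9969112873077393) 3.4616811 [ 482.2085  -135.83539]
side post 15 [ 501.14690269 -136.32729178   79.28687473]
 arm 187 ((479.25677490234375, -137.22483825683594), (74.48362731933594, 19.61203384399414), 2.8846256732940674) 2.712258 [ 478.15424 -139.00587]
wrist post 132 [ 504.14389001 -132.18328347   81.60559923]
 arm 1111 ((481.3382873535156, -133.56619262695312), (74.85972595214844, 20.1370849609375), 4.494175910949707) 4.9193163 [ 480.84634 -133.34198]
```

View pics/v.png

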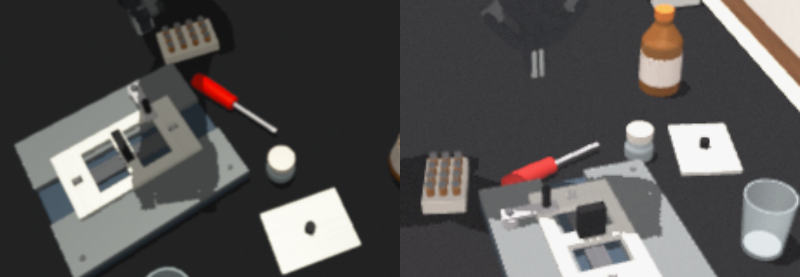

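View pics/bwrist.png

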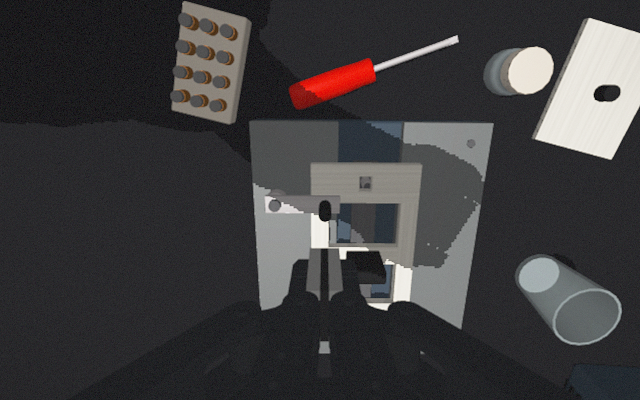

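The clamp arm reaches straight in over the frame's edge, from (275,205) to (340,205). The frame is square on the rails with a pin in its slot at (365,183), and the bystanders haven't moved. The robot is touching nothing, so I'm handing in.

```bash
python3 -c "
from rig import ticket
print(ticket.job_done())"
```

```text
the job is handed in; nothing more can be done
None
```

The job is handed in at about 20 s of the 64 s allowed: the frame lies flush on the rails with a pin in each slot, the clamp arm points straight in over its edge, and the other things were left where they were.

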